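Shut and lock the modeller's tool box

TASK

Swing the tool box's open lid down and press its front edge until it is fully shut, past its catch. Then push in the sprung lock knob on the sloping front and, keeping it pushed in, turn it clockwise past its safety stop as far as it goes, and let it go. Leave the things around the box where they stand.

Things in the scene. Friction and masses are not known exactly. Their poses are not given: they have to be found in the camera images.
- toolbox: Fixed slope-fronted pine box, 262 mm deep (x), 240 wide (y), 142 high with lid shut. Origin: centre of underside; x points from front to hinged back, z up. Its front 102 mm (x -131 to -29) is a flat panel sloping 30 degrees from horizontal, z 71 rising to 130 mm; behind it is the lid's opening, rim at z 130. The lock knob's axis leaves the panel at right angles at x -80, y 0, z 101 mm.
- lid_hinge (a point): Point in the middle of the lid's hinge line, at the back of the box at x = +131, z = +130 mm of the box; the hinge line runs along the box's y. The orientation is the box's.
- lid_front (a point): Middle of the lid's front (free) edge, on its upper face. The lid is a plain pine board, 165 mm from hinge line to free edge, 244 mm wide, 12 mm thick, its underside in the plane of the hinge line. The point's x runs along the lid from free edge to hinge, z out of its upper face.
- lid (a joint): Lid angle in rad: 0 fully shut, 1 = opened upward by 1 rad. A stiff hinge holds the lid wherever it is left. At about 0.095 rad it meets a sprung roller catch; pressing on near the free edge takes it past with about 15 N, and the catch then holds it at 0.
- lock_grip (a point): On the knob's axis, 46 mm out from the sloping panel, within its steel grip bar (66 mm long, 16 thick, from 26 to 62 mm out). z points out along the axis, 30 degrees from vertical, leaning to the box's front; x along the bar. Under the bar: disc 72 mm across (14 to 26 out). A fixed brass stop stands 40 to 62 mm from the axis, up to 31 mm out, 46 degrees clockwise of straight downslope.
- lock_press (a joint): How far the knob is pushed in along its axis, m: 0 out, 0.008 fully in. The spring pushes it out with 4 N at 0 and 11 N fully in.
- lock_turn (a joint): Knob angle in rad, growing as it is turned clockwise looking down on the knob: 0 has the bar straight up and down the slope, 1.4 is the end of its travel (locked). At about 0.5 the safety stop blocks it unless it is pushed in more than 6 mm; it stays past the stop from about 1.1 on. It stays at the angle where it is let go.
- sextant: Brass sextant model on a dark wooden foot of 110 by 70 mm, 150 mm high; loose bystander, origin under its centre.
- bell: Chrome push-button bell, 84 mm across, 60 mm high; loose bystander, origin under its centre.
- block: Turned boxwood block, 54 mm across, 74 mm high; loose bystander, origin under its centre.
- paperweight: Glass paperweight, 74 mm across, 61 mm high; loose bystander, origin under its centre.

How it is judged:
By the outcome, as a careful person would: the job done as asked, in the order asked, and still so for the second after the job is handed in, with the robot touching nothing.
It also fails if it takes over 43 s, if anything falls off the work surface, if the arm or the gripper's body presses on something with over 40 N, if the wrist force passes 120 N, or if a joint passes its speed limit or range.

ROBOT

A 6-joint arm with a two-finger parallel gripper is mounted at the origin on the work surface. World frame = base frame: x ahead of the robot, y to its left, z up, the work surface at z = 0. Lengths are in m, angles in rad, forces in N, time in s.
With the tool pointing down it reaches from about 0.25 to 0.85 m from the base axis. Payload 12.5 kg.
Tool frame: the origin (TCP) lies midway between the tips of the shut fingers; the grasp point (between the pads) lies 19 mm behind it; z points along the fingers, y is the direction in which the jaws open and shut (so a half turn about z gives the same grasp; the last joint's range is limited). The gripper opens to 93 mm and grips with 3 to 60 N. Pads are 15 mm wide; open, the fingers measure 128 mm over their backs; the gripper's body (75 mm by 188 mm) begins 65 mm behind the grasp point.
Start: joints at [1.179, 0.351, 1.652, -0, 1.139, -0.085], TCP at [0.166, 0.524, 0.219] pointing down, gripper open.
Joint ranges: [-2.75, 2.75], [-0.79, 2.1], [0.01, 2.65], [-1.57, 4.71], [0.07, 3.14], [-2.87, 2.87]. Speed limits (rad/s): [2.22, 2.22, 2.79, 3.14, 3.14, 3.14].

INTERFACE

Orientations are given as a unit quaternion [w, x, y, z].
In Python, from station import env, grab_frame, hand_in, outline_of gives the robot as it stands.
- The arm moves only by the tool arm_command, never from a script. Its argument "plan" is one flat list of numbers, 7 for each row, row after row: the shift along the tool's x, y, z in m, then the turn, a rotation vector about the tool's x, y, z in rad, then the finger opening in m, from 0 to 0.093. A call has 1 to 10 rows; each row is the pose to reach, as a shift and turn from the pose commanded when the call began, along the tool's axes at that moment; what a row does not reach only later rows make up. A row lasts 1/12 s, in which the tool goes at most 41.7 mm and 7.16 degrees, less where a joint would pass 70% of its speed; a pose out of reach is approached as far as the arm can. A call with a gripper value outside its range is refused whole. The fingers move at their own pace and stop on an object; the grip force is fixed at half the most. Time passes only in rows, so rows that repeat a pose let the fingers close. It gives the time, the measured TCP pose, the force and the opening at its end, in the units of the state.
- env.get_obs(): the state, without advancing time (a new reading comes with each control period).
- grab_frame(name): name is "scene" or "top"; returns a dict with "image" (480x640x3 uint8, red, green, blue), "fx", "fy", "cx", "cy" (pixels), "camera_from_world" (4x4, takes a point from world to camera coordinates). Camera axes: x right, y up, looking along -z (the intrinsics and any distortion apply to the point x, -y, -z); pixel columns grow to the right and rows downward; lengths in m; the calibration is good to about 2 mm. A picture is of the moment at which its call begins. There is no depth.
- hand_in(): hands the job in, once; it reports no verdict.
Trained networks look in the newest picture that a camera, given by its name, has taken for a name from the list of things; names that differ only in an ending like _2 or _b are one class to them, and where a whole thing is asked for, a point or a joint stands for the part that bears it (a point fixed in the world has none). Each returns a list of dicts, best first, with "p" (0 to 1); they miss things now and then, are a little off and sometimes report something else, mostly with a low value. They report only what shows in the picture. A call takes as long as a camera call.
- outline_of(camera, thing): "pixels" (480x640 bool, what is visible of it) and "rect" ([left, top, width, height] in pixels, round what is visible of it).
The state is a dict: "clock": time; "qpos": joint angles; "joint_velocities": joint speeds; "joint_efforts": joint torques, N m; "tool_pos": TCP position; "tcp_rot": TCP orientation; "force": force on the tool from outside, world axes, zero at the start; "wrist_torque": the same for the moment, N m; "width": finger opening in m.
Only numpy, scipy, OpenCV 4.12 (cv2) and the standard library are available. Lean on these libraries where they do the work, as an engineer would, in place of code of your own. Each camera call takes 0.05 s, during which the arm holds its last target. There are 200 camera calls.

## Working session

There is one attempt and no reset: what is moved stays moved. The work goes in short steps, Python scripts to look and compute and a tool call to move; the robot and the scene stay as the last step left them, time stands still between calls to the robot, and variables do not carry over. Pictures are saved under pics/ and viewed, about 8 in all and at most 12, crops included, and the job is handed in when it is done.

Besides the shell and the picture viewer there is one more tool, called after "Emit:" as a command line: name --argument value ..., lists and objects as JSON in quotes. arm_command: Moves the arm, as the interface text tells. Its arguments: {"type":"object","properties":{"plan":{"type":"array"}},"required":["plan"]}

```bash
mkdir -p pics; ls
python3 - <<'E'
from station import env, grab_frame, outline_of
import cv2,pickle
o=env.get_obs(); print({k:(v if not hasattr(v,'round') else v.round(4)) for k,v in o.items()})
F={}
for c in ("scene","top"):
    f=grab_frame(c); F[c]=f
    cv2.imwrite(f"pics/{c}0.png",f["image"][:,:,::-1])
    print(c,{k:v for k,v in f.items() if k!="image"})
    for t in ("toolbox","lid","lock_turn","sextant","bell","block","paperweight"):
        r=outline_of(c,t); F[c,t]=r
        print(c,t,[(round(float(d["p"]),2),d["rect"]) for d in r])
pickle.dump(F,open("F0.pkl","wb"))
E
```

```text
pics
{'clock': 0.0, 'qpos': array([ 1.1794,  0.3512,  1.6524, -0.    ,  1.1391, -0.0846]), 'joint_velocities': array([ 0.001 , -0.0001,  0.0008,  0.001 ,  0.0008,  0.0003]), 'joint_efforts': array([ 9.00000e-04, -4.97337e+01, -2.85261e+01,  7.00000e-02,
        2.59000e-02, -1.00000e-04]), 'tool_pos': array([0.1659, 0.524 , 0.2181]), 'tcp_rot': array([-1.000e-04,  1.528e-01,  9.883e-01, -6.000e-04]), 'force': array([0.4777, 1.1355, 0.0768]), 'wrist_torque': array([ 0.034 , -0.0478,  0.0018]), 'width': 0.09298969628370356}
scene {'fx': 534.5630274321688, 'fy': 534.5630274321688, 'cx': 315.8275799291746, 'cy': 242.37755072588826, 'camera_from_world': array([[-0.97971588, -0.19939625,  0.01994826,  0.59328521],
       [ 0.14551498, -0.63944853,  0.75493772, -0.13464344],
       [-0.13777587,  0.74252725,  0.65549302, -1.02023194],
       [ 0.        ,  0.        ,  0.        ,  1.        ]])}
scene toolbox [(0.93, [251.5, 120.9, 147.3, 179.9])]
scene lid [(0.59, [253.0, 120.5, 75.0, 130.4]), (0.17, [355.3, 188.7, 44.4, 38.0])]
scene lock_turn [(0.59, [356.9, 188.4, 41.4, 35.6]), (0.36, 
[... 399 characters left out ...]
00465793,  0.04254693],
       [ 0.98108689, -0.02370985,  0.19211027, -0.62450603],
       [-0.19193736,  0.00938626,  0.98136229, -1.0455997 ],
       [ 0.        ,  0.        ,  0.        ,  1.        ]])}
top toolbox [(0.64, [258.2, 156.8, 174.1, 190.4])]
top lid [(0.67, [342.2, 285.5, 46.1, 46.8]), (0.63, [263.6, 154.9, 167.4, 95.8]), (0.58, [260.7, 156.5, 174.2, 191.4])]
top lock_turn [(0.71, [344.1, 284.3, 46.0, 51.4])]
top sextant []
top bell [(0.89, [462.6, 259.8, 48.6, 43.8]), (0.65, [261.6, 158.3, 169.6, 90.1])]
top block [(0.63, [436.8, 189.8, 36.9, 35.9]), (0.28, [344.9, 281.6, 39.6, 49.8])]
top paperweight [(0.73, [237.7, 339.2, 38.3, 42.3]), (0.49, [437.7, 189.9, 34.3, 37.9])]
```

View pics/scene0.png

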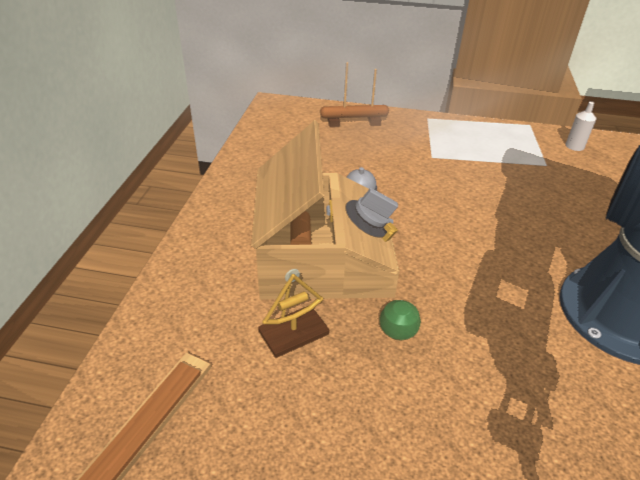

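View pics/top0.png

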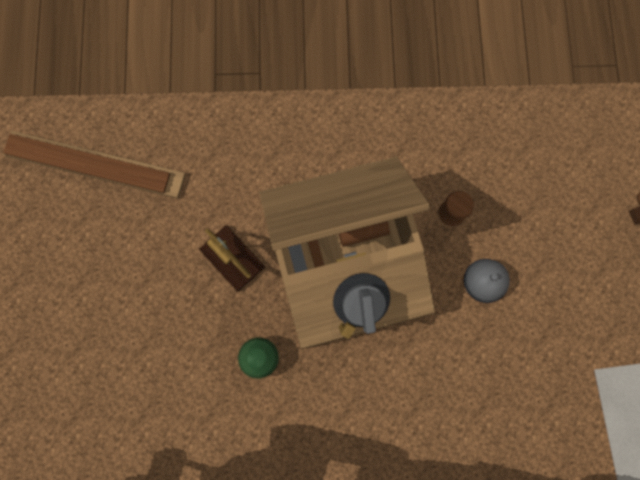

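The scene view shows the lid about half open at (290,190), with the knob at (375,208) and its brass stop at (390,231). The top view shows the box yawed about +0.2 rad. The sextant is left at (232,258), the paperweight at (258,357), the bell right at (487,280) and the block at (457,208). Next I'll fit the box model to the outlines.

```bash
cat > model.py <<'E'
import numpy as np, cv2
from scipy.spatial.transform import Rotation as R
S=np.radians(30)
def proj(f,P):
    P=np.atleast_2d(P); c=(f["camera_from_world"]@np.c_[P,np.ones(len(P))].T).T
    return np.c_[f["cx"]+f["fx"]*c[:,0]/-c[:,2], f["cy"]-f["fy"]*c[:,1]/-c[:,2]]
def ray(f,u,v,z):
    M=f["camera_from_world"]; d=M[:3,:3].T@np.array([(u-f["cx"])/f["fx"],-(v-f["cy"])/f["fy"],-1])
    o=-M[:3,:3].T@M[:3,3]; return o+d*(z-o[2])/d[2]
def T(p):   # box->world
    m=np.eye(4); m[:3,:3]=R.from_euler('z',p[2]).as_matrix(); m[:2,3]=p[:2]; return m
def tw(m,P): return np.atleast_2d(P)@m[:3,:3].T+m[:3,3]
def lidframe(a):  # x from free edge to hinge; opening upward; origin hinge
    m=np.eye(4); m[:3,:3]=R.from_euler('y',a).as_matrix(); m[:3,3]=[.131,0,.130]; return m
def knobframe(t): # z out, x along bar, clockwise seen from outside = negative about z
    m=np.eye(4); z=np.array([-np.sin(S),0,np.cos(S)]); x=np.array([np.cos(S),0,np.sin(S)])
    m[:3,:3]=np.c_[x,np.cross(z,x),z]@R.from_euler('z',-t).as_matrix(); m[:3,3]=[-.080,0,.101]; return m
def box8(x,y,z): return np.array([[a,b,c] for a in x for b in y for c in z])
def parts(p):
    prof=[(-.131,0),(.131,0),(.131,.13),(-.029,.13),(-.131,.071)]
    B=np.array([[a,y,b] for a,b in prof for y in(-.12,.12)])
    L=tw(lidframe(p[3]),box8((-.165,0),(-.122,.122),(0,.012)))
    K=knobframe(p[4]); th=np.linspace(0,6.28,24)
    D=tw(K,np.array([[.036*np.cos(t),.036*np.sin(t),h] for t in th for h in(.014,.026)]))
    G=tw(K,box8((-.033,.033),(-.008,.008),(.026,.062)))
    return [tw(T(p),q) for q in (B,L,D,G)]
def hull(f,P): return cv2.convexHull(proj(f,P).astype(np.float32))[:,0]
def mask(f,ps):
    m=np.zeros((480*4,640*4),np.uint8)
    for q in ps: cv2.fillConvexPoly(m,np.round((hull(f,q)+.5)*4-.5).astype(int),1)
    return cv2.resize(m.astype(np.float32),(640,480),interpolation=cv2.INTER_AREA)
E
cat > fit.py <<'E'
import pickle; from model import *
from scipy.optimize import minimize
F=pickle.load(open("F0.pkl","rb"))
c0=ray(F["top"],355,255,.07); print("c0",c0)
tgt={c:F[c,"toolbox"][0]["pixels"].astype(np.float32) for c in("scene","top")}
lidm={"scene":F["scene","lid"][0]["pixels"].astype(np.float32),"top":F["top","lid"][1]["pixels"].astype(np.float32)}
def cost(p):
    ps=parts(list(p)+[0.]); s=0
    for c in tgt:
        s+=np.abs(mask(F[c],ps)-tgt[c]).sum()/tgt[c].sum()
        s+=.5*np.abs(mask(F[c],ps[1:2])-lidm[c]).sum()/lidm[c].sum()
    return s
best=min((minimize(cost,[c0[0],c0[1],y,a],method="Nelder-Mead",options=dict(initial_simplex=np.array([[c0[0],c0[1],y,a]]*5)+np.vstack([np.zeros(4),np.diag([.02,.02,.1,.15])]),xatol=1e-4,fatol=1e-4)) for y in(.1,.25) for a in(.7,1.1)),key=lambda r:r.fun)
p=list(best.x); print(p,best.fun)
kc=None
res=[]
for t in np.linspace(-.6,1.4,41):
    s=0
    for c,k in(("scene",0),("top",0)):
        tm=F[c,"lock_turn"][k]["pixels"].astype(np.float32)
        s+=np.abs(mask(F[c],parts(p+[t])[2:])-tm).sum()/tm.sum()
    res.append((s,t))
print(sorted(res)[:5]); p.append(min(res)[1])
pickle.dump(p,open("p0.pkl","wb"))
ims=[]
for c,(x0,y0) in(("scene",(230,100)),("top",(230,140))):
    im=cv2.resize(F[c]["image"][y0:y0+220,x0:x0+220,::-1],None,fx=1.8*1,fy=1.8)
    f=F[c]
    def ln(P,col): cv2.polylines(im,[np.round((P-[x0,y0])*1.8).astype(int)],True,col,1)
    B,L,D,G=parts(p)
    ln(proj(f,B[[0,1,9,8]] if 0 else B[[6,7,9,8]]),(0,0,255)); ln(hull(f,B),(0,0,255)); ln(hull(f,L),(255,0,0)); ln(hull(f,D),(0,255,0)); ln(hull(f,G),(255,0,255))
    ims.append(im)
cv2.imwrite("pics/fit.png",np.hstack(ims))
for n,c,k,h in(("bell","top",0,.03),("block","top",0,.037),("paperweight","top",0,.03)):
    r=F[c,n][k]["rect"]; print(n,ray(F[c],r[0]+r[2]/2,r[1]+r[3]/2,h).round(3))
r=F["scene","sextant"][0]["rect"];print("sextant",ray(F["scene"],294,332,0.02).round(3))
E
python3 fit.py
```

```text
c0 [ 0.59644769 -0.04287728  0.07      ]
[np.float64(0.5926025685520305), np.float64(-0.029921164429147995), np.float64(0.2296461852111018), np.float64(0.7857331742607043)] 0.1007409617304802
[(np.float32(0.18291622), np.float64(1.1102230246251565e-16)), (np.float32(0.18652114), np.float64(0.050000000000000044)), (np.float32(0.19240935), np.float64(-0.04999999999999993)), (np.float32(0.1932118), np.float64(0.10000000000000009)), (np.float32(0.19891644), np.float64(-0.09999999999999998))]
bell [ 0.548 -0.285  0.03 ]
block [ 0.686 -0.235  0.037]
paperweight [0.418 0.136 0.03 ]
sextant [0.605 0.198 0.02 ]
```

View pics/fit.png

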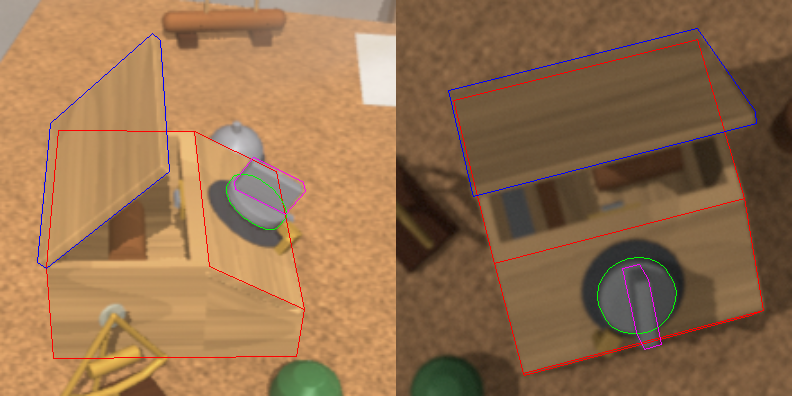

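The fit matches the edges in both views: red box, blue lid and green knob all line up, with the lid at about 0.79 rad and the knob at about 0. Next is a helper that turns box-frame targets into tool-axis moves.

```bash
cat > mv.py <<'E'
import pickle; from model import *
from station import env
p=pickle.load(open("p0.pkl","rb"))
def Rt(kind,turn=0):
    down=R.from_matrix(np.c_[[-1,0,0],[0,1,0],[0,0,-1]].astype(float))
    r=R.from_euler('z',p[2])*down
    if kind=="knob": r=r*R.from_rotvec([0,-S,0])*R.from_rotvec([0,0,turn])
    return r
def lidpt(a,r=.148,h=0): return tw(T(p),tw(lidframe(a),[[-r,0,.012]]))[0]+[0,0,h]
def knobpt(out): return tw(T(p),tw(knobframe(0),[[0,0,out]]))[0]
def rel(pos,rot):
    o=env.get_obs(); q=o["tcp_rot"]; c=R.from_quat(np.r_[q[1:],q[0]])
    return (c.inv().apply(np.asarray(pos)-o["tool_pos"])).round(4),(c.inv()*rot).as_rotvec().round(4)
E
python3 - <<'E'
from mv import *
print("up",rel(env.get_obs()["tool_pos"]+[0,0,.18],Rt("down")))
for h in(.15,.06): print(h,lidpt(p[3],h=h),rel(lidpt(p[3],h=h),Rt("down")))
E
```

```text
up (array([ 0.  , -0.  , -0.18]), array([ 0.    , -0.    , -0.5364]))
0.15 [ 0.62655848 -0.02198329  0.3931693 ] (array([-0.604 , -0.3817, -0.1746]), array([ 0.    , -0.    , -0.5364]))
0.06 [ 0.62655848 -0.02198329  0.3031693 ] (array([-0.604 , -0.3817, -0.0846]), array([ 0.    , -0.    , -0.5364]))
```

Emit:
arm_command --plan '[0,0,-0.175,0,0,0,0,0,0,-0.175,0,0,0,0,0,0,-0.175,0,0,-0.2,0,0,0,-0.175,0,0,-0.3,0,-0.604,-0.382,-0.175,0,0,-0.536,0,-0.604,-0.382,-0.175,0,0,-0.536,0,-0.604,-0.382,-0.175,0,0,-0.536,0,-0.604,-0.382,-0.175,0,0,-0.536,0,-0.604,-0.382,-0.175,0,0,-0.536,0,-0.604,-0.382,-0.175,0,0,-0.536,0]'

```text
clock: 1.63
tool_pos: [0.3242, 0.336, 0.3884]
tcp_rot: [0.0, -0.115, 0.993, 0.0]
force: [1.2, -0.6, 0.2]
width: 0.031
```

```bash
python3 -c "
from mv import *
print(env.get_obs()['qpos'].round(2),env.get_obs()['tool_pos'],rel(lidpt(p[3],h=.15),Rt('down')))"
```

```text
[ 0.7   0.07  1.59 -0.    1.48 -1.1 ] [0.32421372 0.33600444 0.38840429] (array([-0.2129, -0.4174, -0.0048]), array([ 0.0002,  0.0005, -0.    ]))
```

Emit:
arm_command --plan '[-0.213,-0.417,0,0,0,0,0,-0.213,-0.417,0,0,0,0,0,-0.213,-0.417,0,0,0,0,0,-0.213,-0.417,0,0,0,0,0,-0.213,-0.417,0,0,0,0,0,-0.213,-0.417,0,0,0,0,0,-0.213,-0.417,0,0,0,0,0,-0.213,-0.417,0,0,0,0,0,-0.213,-0.417,0,0,0,0,0,-0.213,-0.417,0,0,0,0,0]'

```text
clock: 2.47
tool_pos: [0.5933, 0.0175, 0.3882]
tcp_rot: [0.0, -0.114, 0.993, 0.0]
force: [0.5, 1.0, 0.0]
width: 0.0005
```

```bash
python3 -c "
from mv import *
print(env.get_obs()['tool_pos'])
for a in (.8,.6,.4,.2,.1,0): print(a,rel(lidpt(a,h=.02 if a==.8 else 0),Rt('down')))"
```

```text
[0.59334141 0.01745265 0.38823926]
0.8 (array([-0.025 , -0.0459,  0.1237]), array([-0.    ,  0.0002, -0.0007]))
0.6 (array([-0.0041, -0.046 ,  0.1648]), array([-0.    ,  0.0002, -0.0007]))
0.4 (array([ 0.0122, -0.046 ,  0.1896]), array([-0.    ,  0.0002, -0.0007]))
0.2 (array([ 0.0232, -0.046 ,  0.2171]), array([-0.    ,  0.0002, -0.0007]))
0.1 (array([ 0.0266, -0.046 ,  0.2315]), array([-0.    ,  0.0002, -0.0007]))
0 (array([ 0.0285, -0.046 ,  0.2462]), array([-0.    ,  0.0002, -0.0007]))
```

Emit:
arm_command --plan '[-0.025,-0.046,0.03,0,0,0,0,-0.025,-0.046,0.06,0,0,0,0,-0.025,-0.046,0.095,0,0,0,0,-0.025,-0.046,0.123,0,0,0,0,-0.02,-0.046,0.133,0,0,0,0,-0.016,-0.046,0.143,0,0,0,0,-0.01,-0.046,0.154,0,0,0,0,-0.004,-0.046,0.165,0,0,0,0,0.001,-0.046,0.173,0,0,0,0,0.007,-0.046,0.181,0,0,0,0]'

```text
clock: 3.3
tool_pos: [0.5962, -0.027, 0.2074]
tcp_rot: [0.001, -0.114, 0.993, -0.0]
force: [1.4, 0.2, 1.0]
width: 0.0004
```

```bash
python3 -c "
from mv import *
print(env.get_obs()['tool_pos'],env.get_obs()['force'])
for a in (.6,.4,.3,.2,.1,0): print(a,rel(lidpt(a),Rt('down')))"
```

```text
[ 0.59623747 -0.02704281  0.20743099] [1.39066378 0.2335079  1.03322433]
0.6 (array([-0.0115, -0.002 , -0.016 ]), array([-0.0007,  0.0019, -0.0003]))
0.4 (array([ 0.0049, -0.002 ,  0.0087]), array([-0.0007,  0.0019, -0.0003]))
0.3 (array([ 0.0111, -0.002 ,  0.0222]), array([-0.0007,  0.0019, -0.0003]))
0.2 (array([ 0.0159, -0.002 ,  0.0362]), array([-0.0007,  0.0019, -0.0003]))
0.1 (array([ 0.0194, -0.0019,  0.0507]), array([-0.0007,  0.0019, -0.0003]))
0 (array([ 0.0213, -0.0019,  0.0654]), array([-0.0007,  0.0019, -0.0003]))
```

Emit:
arm_command --plan '[0.003,-0.002,0.008,0,0,0,0,0.008,-0.002,0.016,0,0,0,0,0.011,-0.002,0.023,0,0,0,0,0.014,-0.002,0.03,0,0,0,0,0.016,-0.002,0.036,0,0,0,0,0.018,-0.002,0.042,0,0,0,0,0.019,-0.002,0.047,0,0,0,0]'

```text
clock: 3.88
tool_pos: [0.5777, -0.0333, 0.1595]
tcp_rot: [-0.0, -0.114, 0.993, -0.0]
force: [0.3, -0.4, 1.3]
width: 0.0003
```

```bash
python3 -c "
from mv import *
import cv2
from station import grab_frame
ims=[grab_frame(c)['image'][100:340,200:460,::-1] for c in('scene','top')]
cv2.imwrite('pics/l1.png',cv2.resize(np.hstack(ims),None,fx=1.5,fy=1.5))
for a in (.1,.05,0): print(a,rel(lidpt(a),Rt('down')))"
```

```text
0.1 (array([-0.0006, -0.0003,  0.0025]), array([ 0.0006, -0.0018, -0.0004]))
0.05 (array([ 0.0006, -0.0003,  0.0098]), array([ 0.0006, -0.0018, -0.0004]))
0 (array([ 0.0013, -0.0003,  0.0172]), array([ 0.0006, -0.0018, -0.0004]))
```

View pics/l1.png

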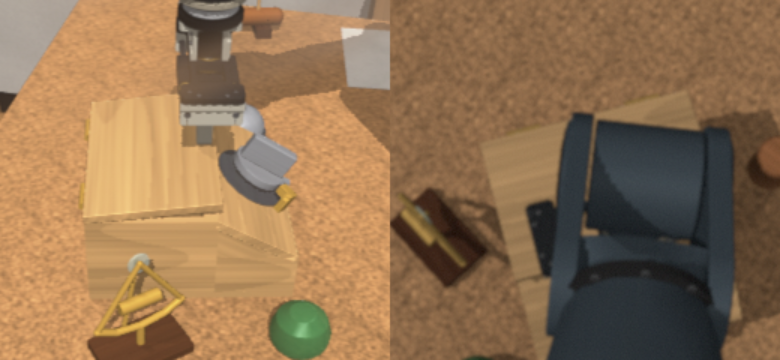

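The lid has followed the fingers and is nearly shut: in the left crop its front edge is at about (215,205), with a thin gap above the rim. Now I'll press it past the catch.

Emit:
arm_command --plan '[0,0,0.004,0,0,0,0,0,0,0.008,0,0,0,0,0.001,0,0.012,0,0,0,0,0.001,0,0.016,0,0,0,0,0.001,0,0.019,0,0,0,0,0.001,0,0.021,0,0,0,0,0.001,0,0.021,0,0,0,0]'

```text
clock: 4.57
tool_pos: [0.5771, -0.0335, 0.1418]
tcp_rot: [0.0, -0.114, 0.993, -0.0]
force: [-13.4, 0.9, 30.3]
width: 0.0007
```

The tip sits at z 141.8 mm against 142 mm for a shut lid, with 30 N of contact, so the catch is past. I'll lift off, head for the hover over the knob and open the fingers.

Emit:
arm_command --plan '[0,0,-0.03,0,0,0,0,0,0,-0.07,0,0,0,0,0,0,-0.11,0,0,0,0.093,0,0,-0.12,0,0,0,0.093]'

```text
clock: 4.9
tool_pos: [0.5788, -0.0336, 0.2651]
tcp_rot: [0.004, -0.114, 0.993, -0.001]
force: [-0.3, 0.5, 0.2]
width: 0.0096
```

```bash
python3 -c "
from mv import *
print(env.get_obs()['tool_pos'])
for o in (.15,.1,.028): print(o,knobpt(o),rel(knobpt(o),Rt('knob')))"
```

```text
[ 0.57884244 -0.03361081  0.26511935]
0.15 [ 0.44167178 -0.06520428  0.23090381] (array([0.141 , 0.0005, 0.0332]), array([-2.800e-03, -5.163e-01,  4.000e-04]))
0.1 [ 0.46601546 -0.05951346  0.18760254] (array([0.1163, 0.0006, 0.0767]), array([-2.800e-03, -5.163e-01,  4.000e-04]))
0.028 [ 0.50107035 -0.05131867  0.12524871] (array([0.0808, 0.0008, 0.1393]), array([-2.800e-03, -5.163e-01,  4.000e-04]))
```

Emit:
arm_command --plan '[0.06,0,-0.03,0,-0.1,0,0.093,0.141,0,0,0,-0.52,0,0.093,0.141,0,0.01,0,-0.52,0,0.093,0.141,0,0.033,0,-0.52,0,0.093,0.141,0,0.033,0,-0.52,0,0.093,0.141,0,0.033,0,-0.52,0,0.093,0.141,0,0.033,0,-0.52,0,0.093,0.141,0,0.033,0,-0.52,0,0.093]'

```text
clock: 5.57
tool_pos: [0.4399, -0.0658, 0.2264]
tcp_rot: [0.255, -0.11, 0.96, 0.029]
force: [0.3, 0.7, 0.4]
width: 0.0626
```

```bash
python3 -c "
from mv import *
import cv2
from station import grab_frame
fs=[grab_frame(c) for c in('scene','top')]
ims=[]
p[3]=0;p[4]=0
for f in fs:
    im=cv2.resize(f['image'][:,:,::-1],None,fx=3,fy=3)
    B,L,D,G=parts(p)
    cv2.polylines(im,[np.round(hull(f,L)*3).astype(int)],True,(255,0,0),1)
    cv2.polylines(im,[np.round(hull(f,G)*3).astype(int)],True,(255,0,255),1)
    ims.append(im)
cv2.imwrite('pics/k1.png',np.hstack([ims[0][420:900,720:1220],ims[1][640:1120,820:1110]]))
print(env.get_obs()['qpos'].round(2),env.get_obs()['width'])
for o in (.1,.028,.02): print(o,rel(knobpt(o),Rt('knob')))"
```

```text
[-0.45 -0.05  2.21  0.55  0.64 -2.65] 0.07035803010268071
0.1 (array([-0.0032,  0.0001,  0.0469]), array([-0.0004, -0.0036,  0.0004]))
0.028 (array([-0.0035,  0.0002,  0.1189]), array([-0.0004, -0.0036,  0.0004]))
0.02 (array([-0.0035,  0.0002,  0.1269]), array([-0.0004, -0.0036,  0.0004]))
```

View pics/k1.png

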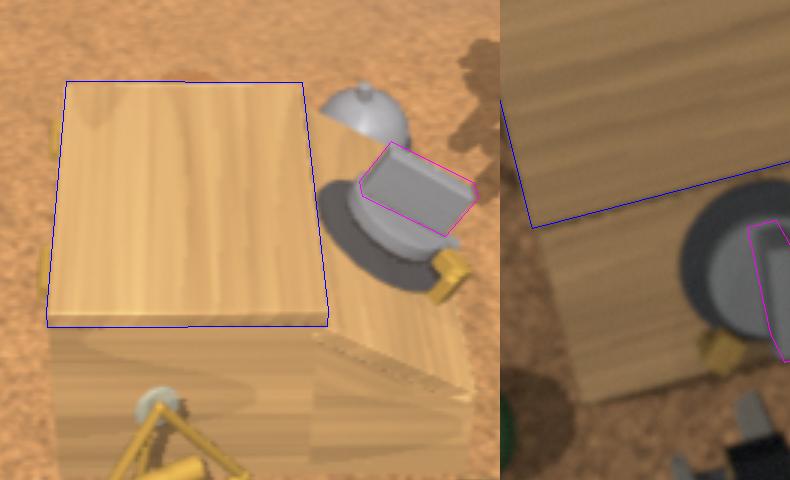

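The lid matches the shut outline (blue) and the bar matches angle 0 (magenta). I'll approach along the axis, then close.

Emit:
arm_command --plan '[-0.003,0,0.03,0,0,0,0.093,-0.003,0,0.055,0,0,0,0.093,-0.003,0,0.08,0,0,0,0.093,-0.003,0,0.1,0,0,0,0.093,-0.003,0,0.11,0,0,0,0.093,-0.003,0,0.117,0,0,0,0.06,-0.003,0,0.117,0,0,0,0.06]'

```text
clock: 6.25
tool_pos: [0.5008, -0.05, 0.1287]
tcp_rot: [0.253, -0.11, 0.961, 0.029]
force: [0.1, 0.5, -0.6]
width: 0.0841
```

```bash
python3 -c "
from mv import *
print(env.get_obs()['force'],env.get_obs()['width'],rel(knobpt(.03),Rt('knob')))"
```

```text
[ 0.14723807  0.51017861 -0.56244542] 0.08409738717996781 (array([ 0.0017, -0.0014,  0.001 ]), array([-0.001 , -0.0092, -0.0007]))
```

Emit:
arm_command --plan '[0.001,-0.001,0.001,0,-0.005,0,0.03,0.001,-0.001,0.001,0,-0.005,0,0,0.001,-0.001,0.001,0,-0.005,0,0,0.001,-0.001,0.001,0,-0.005,0,0,0.001,-0.001,0.001,0,-0.005,0,0,0.001,-0.001,0.001,0,-0.005,0,0,0.001,-0.001,0.001,0,-0.005,0,0,0.001,-0.001,0.001,0,-0.005,0,0,0.001,-0.001,0.001,0,-0.005,0,0,0.001,-0.001,0.001,0,-0.005,0,0]'

```text
clock: 7.08
tool_pos: [0.5007, -0.0509, 0.1294]
tcp_rot: [0.254, -0.109, 0.961, 0.028]
force: [-0.4, -8.8, 2.7]
width: 0.0174
```

```bash
python3 -c "
from mv import *
print(env.get_obs()['force'],env.get_obs()['width'],rel(knobpt(.03),Rt('knob')))"
```

```text
[-0.41562316 -8.76908483  2.6912023 ] 0.017364305146881677 (array([ 0.0018, -0.0005,  0.0017]), array([-0.0037, -0.007 , -0.0027]))
```

Emit:
arm_command --plan '[0,-0.001,0,0,0,0,0,0,-0.001,0,0,0,0,0,0,-0.001,0.002,0,0,0,0,0,-0.001,0.004,0,0,0,0,0,-0.001,0.006,0,0,0,0,0,-0.001,0.008,0,0,0,0,0,-0.001,0.009,0,0,0,0,0,-0.001,0.009,0,0,0,0]'

```text
clock: 7.75
tool_pos: [0.5054, -0.0503, 0.123]
tcp_rot: [0.252, -0.108, 0.961, 0.027]
force: [-9.9, -8.0, 6.6]
width: 0.0158
```

```bash
python3 -c "
from mv import *
o=env.get_obs();print(o['force'],Rt('knob').inv().apply(o['force']),o['wrist_torque'],o['width'],rel(knobpt(.022),Rt('knob')))"
```

```text
[-9.90635423 -7.95138899  6.64415947] [  6.59935089  -5.4876279  -11.48215154] [-1.20596314  1.45015864 -0.53909819] 0.01575675081533774 (array([0.0027, 0.    , 0.0018]), array([-0.0053, -0.0121, -0.0037]))
```

Emit:
arm_command --plan '[0.002,-0.001,0.001,0,0,0,0,0.002,-0.001,0.002,0,0,0,0,0.002,-0.001,0.002,0,0,0.06,0,0.002,-0.001,0.002,0,0,0.12,0,0.002,-0.001,0.002,0,0,0.18,0,0.002,-0.001,0.002,0,0,0.24,0,0.002,-0.001,0.002,0,0,0.3,0,0.002,-0.001,0.002,0,0,0.3,0]'

```text
clock: 8.42
tool_pos: [0.5058, -0.051, 0.1223]
tcp_rot: [0.246, 0.038, 0.966, 0.065]
force: [-20.5, -3.4, 32.5]
width: 0.0158
```

```bash
cat > st.py <<'E'
from mv import *
o=env.get_obs(); q=o["tcp_rot"]; c=R.from_quat(np.r_[q[1:],q[0]])
d=(Rt('knob').inv()*c).as_rotvec()
print("F tool",c.inv().apply(o['force']).round(1),"M tool",c.inv().apply(o['wrist_torque']).round(2),"w",round(o['width'],4),"turn",d.round(3),"toKnob.02 in tool",c.inv().apply(knobpt(.02)-o['tool_pos']).round(4),"q",o['qpos'].round(2))
E
python3 st.py
```

```text
F tool [  2.3   0.5 -38.5] M tool [-0.37  0.74  0.09] w 0.0158 turn [0.006 0.008 0.307] toKnob.02 in tool [ 0.0027 -0.      0.0031] q [-0.34  0.27  2.18  0.85  0.35 -2.58]
```

Emit:
arm_command --plan '[0.0,0,-0.0005,0,0,0.07,0,0,0,-0.0005,0,0,0.14,0,0,0,-0.0005,0,0,0.21,0,0,0,-0.0005,0,0,0.28,0,0,0,-0.0005,0,0,0.35,0,0,0,-0.0005,0,0,0.42,0,0,0,-0.0005,0,0,0.48,0,0,0,-0.0005,0,0,0.54,0,0,0,-0.0005,0,0,0.6,0]'

```text
clock: 9.17
tool_pos: [0.5056, -0.0516, 0.1222]
tcp_rot: [0.216, 0.322, 0.912, 0.134]
force: [-15.7, -6.8, 21.6]
width: 0.0158
```

```bash
python3 st.py
```

```text
F tool [ -0.   -5.1 -27. ] M tool [ 1.06  0.22 -0.06] w 0.0158 turn [0.01  0.006 0.906] toKnob.02 in tool [ 0.0024 -0.0009  0.0032] q [-0.34  0.27  2.18  0.85  0.35 -1.98]
```

Past the stop angle without being blocked, and still pressed in. I'll carry on to the end stop.

Emit:
arm_command --plan '[0,0,0,0,0,0.07,0,0,0,0,0,0,0.14,0,0,0,0,0,0,0.21,0,0,0,0,0,0,0.28,0,0,0,0,0,0,0.35,0,0,0,0,0,0,0.42,0,0,0,0,0,0,0.47,0,0,0,0,0,0,0.5,0,0,0,0,0,0,0.52,0,0,0,0,0,0,0.52,0]'

```text
clock: 10.0
tool_pos: [0.5051, -0.0519, 0.1219]
tcp_rot: [0.174, 0.544, 0.799, 0.185]
force: [-20.1, -9.5, 21.7]
width: 0.0157
```

```bash
python3 st.py
```

```text
F tool [ -3.6  -8.9 -29.6] M tool [ 1.83 -0.66 -0.49] w 0.0157 turn [0.013 0.004 1.423] toKnob.02 in tool [ 0.0017 -0.0014  0.0032] q [-0.34  0.27  2.18  0.84  0.35 -1.47]
```

Emit:
arm_command --plan '[0,-0.001,0,0,0,0.03,0,0,-0.001,0,0,0,0.06,0,0,-0.001,0,0,0,0.06,0]'

```text
clock: 10.25
tool_pos: [0.5049, -0.0519, 0.1218]
tcp_rot: [0.169, 0.568, 0.783, 0.19]
force: [-14.0, -5.8, 19.2]
width: 0.0158
```

```bash
python3 st.py
```

```text
F tool [ -2.3  -3.8 -24. ] M tool [ 0.7  -0.26 -0.66] w 0.0158 turn [0.012 0.003 1.483] toKnob.02 in tool [ 0.0016 -0.0012  0.0032] q [-0.34  0.27  2.18  0.85  0.35 -1.41]
```

It is at the end stop: turn 1.48 commanded, with the torque rising. Now I'll open and back straight off.

Emit:
arm_command --plan '[0,0,0,0,0,0,0.06,0,0,0,0,0,0,0.06,0,0,0,0,0,0,0.06,0,0,0,0,0,0,0.06,0,0,0,0,0,0,0.06,0,0,0,0,0,0,0.06,0,0,-0.03,0,0,0,0.06,0,0,-0.06,0,0,0,0.06,0,0,-0.1,0,0,0,0.06,0,0,-0.14,0,0,0,0.06]'

```text
clock: 11.08
tool_pos: [0.436, -0.0663, 0.2432]
tcp_rot: [0.166, 0.568, 0.783, 0.189]
force: [2.3, -0.2, -0.3]
width: 0.06
```

Emit:
arm_command --plan '[0,0,-0.04,0,0,0,0.06,0,0,-0.08,0,0,0,0.06,0,0,-0.1,0,0,0,0.06,0,0,-0.1,0,0,0,0.06]'

```text
clock: 11.42
tool_pos: [0.3896, -0.078, 0.3338]
tcp_rot: [0.171, 0.567, 0.783, 0.19]
force: [0.5, -0.2, 0.7]
width: 0.0601
```

```bash
python3 -c "
from mv import *
import cv2
from station import grab_frame,outline_of
p[3]=0
ims=[]
F={c:grab_frame(c) for c in('scene','top')}
for c,f in F.items():
    tm=outline_of(c,'lock_turn')
    print(c,[(round(float(d['p']),2),d['rect']) for d in tm])
    if tm:
        m=tm[0]['pixels'].astype(np.float32)
        print(sorted((round(float(np.abs(mask(f,parts(p[:4]+[t])[2:])-m).sum()/m.sum()),3),round(float(t),2)) for t in np.linspace(0,1.6,33))[:4])
    im=cv2.resize(f['image'][:,:,::-1],None,fx=3,fy=3)
    B,L,D,G=parts(p[:4]+[1.4])
    for P,col in((L,(255,0,0)),(G,(255,0,255))): cv2.polylines(im,[np.round(hull(f,P)*3).astype(int)],True,col,1)
    ims.append(im)
cv2.imwrite('pics/k2.png',np.hstack([ims[0][420:960,720:1240],ims[1][740:1280,920:1190]]))
cv2.imwrite('pics/full2.png',np.hstack([cv2.resize(f['image'][:,:,::-1],(400,300)) for f in F.values()]))
print(env.get_obs()['force'],env.get_obs()['tool_pos'])"
```

```text
scene [(0.82, [359.1, 186.5, 32.4, 43.4])]
[(0.133, 1.45), (0.136, 1.4), (0.141, 1.35), (0.142, 1.5)]
top [(0.56, [339.4, 279.6, 53.0, 43.0])]
[(0.104, 1.35), (0.104, 1.4), (0.106, 1.45), (0.107, 1.5)]
[-0.02873236  0.03395731  0.23551506] [ 0.38957493 -0.07677914  0.32828954]
```

View pics/k2.png

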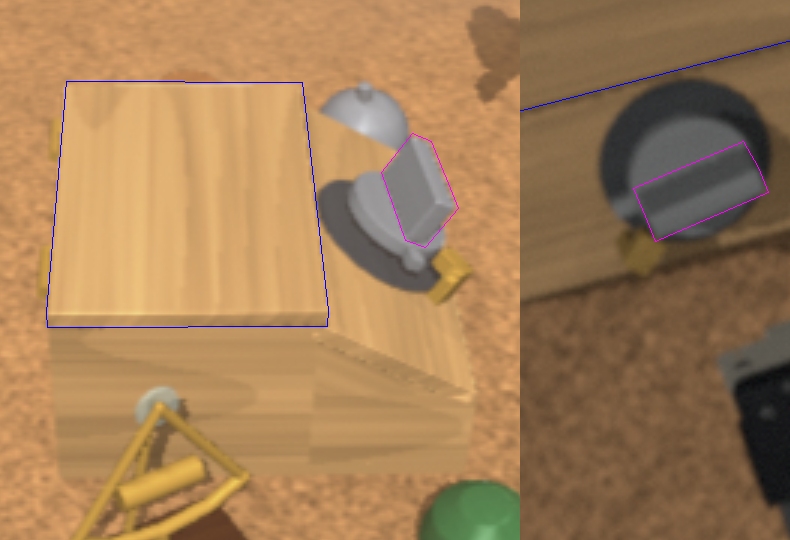

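View pics/full2.png

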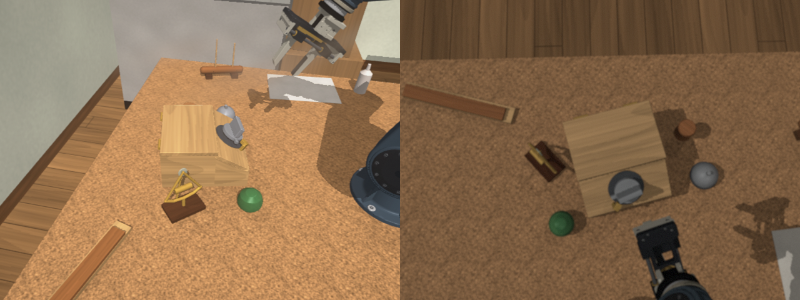

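The lid is on its shut outline, the bar matches 1.4 rad in both views and the bystanders are where they were. The gripper is clear, so I'll hand in.

```bash
python3 -c "
from station import hand_in; print(hand_in())"
```

```text
the job is handed in; nothing more can be done
None
```

The lid is shut past its catch and the lock knob is turned to its clockwise end, then released. I handed the job in at about 11.5 s on the robot's clock; no verdict is reported.

- **Lid:** I swung it down with closed fingers and pressed until the tip read z = 141.8 mm with 30 N. A shut lid's top is at 142 mm. In the last picture from each camera the lid lies on the shut outline.
- **Knob:** I gripped the bar and pushed it in about 8 mm, with 24–38 N on the tool along the axis from when it was fully in. I turned it clockwise past the safety stop to the end, where the wrist torque rose to 0.66 N m, then opened the fingers and backed straight off.
- **Angle check:** The outline fits gave 1.45 rad (scene camera) and 1.35–1.40 rad (top camera), which agree with the 1.4 end stop within their resolution. The gripper itself read 1.48 rad, which I put down to give in the grip and small fit errors.
- **Surroundings:** By eye in the last pictures, the sextant, bell, block and paperweight stand where they did; I did not measure their positions again. The gripper was clear, with almost no force on the tool. No check failed.

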